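# Lock the kiln control box cover with its slot key

### The arm

A 6-joint arm with a two-finger parallel gripper is mounted at the origin on a cart in front of the work surface, level with it; the furniture and walls round the work are solid. World frame = base frame: x ahead of the robot, y to its left, z up, the work surface at z = 0. Lengths are in m, angles in rad, forces in N, time in s.
With the tool pointing down it reaches from about 0.35 to 0.875 m from the base axis. Payload 15.5 kg.
Tool frame: the origin (TCP) lies between the finger pads; the fingertips stand 19 mm ahead of it and the grasp point (between the pads) is the TCP; z points along the fingers, y is the line along which they close (so a half turn about z gives the same grasp; the last joint's range is limited). The gripper opens to 85 mm and grips with 20 to 120 N. Pads are 22 mm wide; open, the fingers measure 114 mm over their backs; the gripper's body (76 mm by 85 mm) begins 54 mm behind the grasp point. The pads swing forward as they close: fully open they stand 13 mm farther back than shut.
Start: joints at [1.246, 0.494, 1.345, -0, 1.302, -0.096], TCP at [0.142, 0.609, 0.25] pointing down, gripper open.
Joint ranges: [-2.91, 2.91], [-0.82, 2.16], [0.22, 2.67], [-1.22, 4.37], [0.12, 2.79], [-3.08, 3.08]. Speed limits (rad/s): [1.89, 1.89, 2.57, 3.01, 3.01, 3.01].

### API

Orientations are given as a rotation vector (axis times angle).
In Python, from plant import * gives the robot as it stands. The module is installed in compiled form; this text tells all that it offers.
- The arm moves only by the tool apply_moves, never from a script. Its argument "targets" is a list that holds one entry, the list of rows, each a list of 5 numbers: the opening, from -1 (shut) to 1 (fully open), so that 0 is half open, then the shift along the world's x, y, z in m, then the turn about the world's z in rad. A call has 1 to 5 rows; each row is the pose to reach, as a shift and turn from the pose commanded when the call began; what a row does not reach only later rows make up. A row lasts 1/10 s, in which the tool goes at most 50 mm and 8.59 degrees, less where a joint would pass 70% of its speed; a pose out of reach is approached as far as the arm can. A call with a gripper value outside its range is refused whole. The fingers move at their own pace and stop on an object; "newtons" is the grip in N (left out, the last holds). Time passes only in rows, so rows that repeat a pose let the fingers close. It gives the time, the measured TCP pose, the force, the opening and the grip force at its end, in the units of the state.
- sense(): the state, without advancing time (a new reading comes with each control period).
- get_image(name): name is "side" or "top"; returns a dict with "frame" (400x640x3 uint8, red, green, blue), "fov_y" (degrees; the focal length in pixels is half the picture's height over the tangent of half this angle, whatever the lens; pixels are square), "cx", "cy" (the principal point, pixels), "rvec" (rotation vector, rad) and "tvec" (3), from world to camera coordinates, as OpenCV has them. Camera axes: x right, y down, z forward; pixel columns grow to the right and rows downward; lengths in m; the calibration is good to about 2 mm. A picture is of the moment at which its call begins. There is no depth.
- finish_job(): hands the job in; it is judged then, once.
Trained networks look in the newest picture that a camera, given by its name, has taken for a name from the list of things; names that differ only in an ending like _2 or _b are one class to them, and where a whole thing is asked for, a point or a joint stands for the part that bears it (a point fixed in the world has none). Each returns a list of dicts, best first, with "conf" (0 to 1); they miss things now and then, are a little off and sometimes report something else, mostly with a low value. They report only what shows in the picture. A call takes as long as a camera call. They do not tell look-alikes from the thing itself.
- boxes_of(thing, camera): "box" ([left, top, right, bottom] in pixels, round what is visible of it).
The state is a dict: "t": time; "joints": joint angles; "joint_velocities": joint speeds; "joint_efforts": joint torques, N m; "eef_pos": TCP position; "eef_rot": TCP orientation; "force": force on the tool from outside, world axes, zero at the start; "ft_torque": the same for the moment, N m; "width": finger opening in m; "grip_force": force on a finger pad.
Only numpy, scipy, OpenCV 4.12 (cv2) and the standard library are available. Lean on these libraries where they do the work, as an engineer would, in place of code of your own. Each camera call takes 0.05 s, during which the arm holds its last target. There are 200 camera calls.

### The job

Lock the service cover on the sloped face of the blue kiln control box: take the orange-handled key out of its wooden block, push its blade well into the slot of the brass cam lock, and turn it clockwise a quarter turn until it comes up against its stop, with the slot level on the green marks. Then stand the key back in its block as it was found and let go, leaving the jars, tumbler and bulb on the table where they are.

Things in the scene. Friction and masses are not known exactly. Their poses are not given: they have to be found in the camera images.
- slot_key: Key, 120 mm tall, upright blade down in key_block. z up, x along blade width, y thickness; origin: blade's lower end. Steel blade 36 (x) x 5 mm (y), z 0-40, last 3 mm tapering to 33 x 3; flange 52 x 30, z 40-48, rests on the block; orange handle 32 (x) x 18 mm (y), z 48-120: grasp across the 18 mm at z 85-90. 90-180 g. Half a turn about z makes no difference.
- key_tip (a point): Centre of the key blade's lower end (same point and axes as slot_key).
- key_block: Dark hardwood block 90 (x) x 75 (y) x 45 mm high, fixed; origin: centre of its underside. A pocket 44 (x) x 12 mm (y) goes straight down through its middle, mouth chamfered 3 mm. The key stands in it with its x along the block's x, flange resting on the top face, so the key's origin is 5 mm above the table.
- control_box: Blue box, fixed: 180 mm deep (x -85 to 95), 170 wide (y), 150 high; origin on the table, front to its own -x. From a 45 mm front lip the face slopes up and back at 35 degrees to the top. In the middle of its white cover is the cam lock inside a dark steel ring (72 mm outer, 59 mm inner diameter) whose rim is level with the cam's face.
- lock_slot (a point): Centre of the slot's mouth on the cam's outer face, about 115 mm up. z points out of the cover, 35 degrees from vertical, to the box's front: the key goes in along -z. x along the slot (turns with the cam), y across. Brass disc 50 mm across; slot right across it, 10 mm wide, 14 deep, flat floor, edges chamfered 2.5 mm. The blade has 0.14 rad play each way: turn the key that much further.
- cam_lock (a joint): Cam angle, rad: 0 open (slot up and down the slope, red marks), 1.571 locked (slot level, green marks), hard stops at both. Grows clockwise seen facing the cover, about -z of lock_slot. Starts between 0 and 0.35. Friction of 0.12 N m holds it where it is left.
- slip_bulb: Yellow rubber slip-trailing bulb with a black spout, 59 mm across and 100 mm tall, loose; origin under its base. Leave it alone.
- jar_iron: Screw-lid jar with a white lid and pinkish powder, 66 mm across, 72 mm tall, loose; origin under its base. Leave it alone.
- tumbler: Celadon green tumbler, 65 mm across, 77 mm tall, loose; origin under its base. Leave it alone.
- jar_cobalt: Screw-lid jar with a black lid, 60 mm across, 79 mm tall, loose; origin under its base. Leave it alone.
Not all that is in view belongs to the job. Leave any red or turquoise look-alike of the key_block alone.

How it is judged:
By the outcome, as a careful person would: the job done as asked, in the order asked, and still so for the second after the job is handed in, with the robot touching nothing.
It also fails if it takes over 56 s, if anything falls off the work surface, if the arm or the gripper's body presses on something with over 40 N, if the wrist force passes 120 N, or if a joint passes its speed limit or range.

## Working session

There is one attempt and no reset: what is moved stays moved. The work goes in short steps, Python scripts to look and compute and a tool call to move; the robot and the scene stay as the last step left them, time stands still between calls to the robot, and variables do not carry over. Pictures are saved under pics/ and viewed, at most 10 in all, crops included, and the job is handed in when it is done.

Besides the shell and the picture viewer there is one more tool, called after "Call:" in YAML: its name, and indented under it one key for each argument. apply_moves: Moves the arm, as the interface text tells. Its arguments: {"type":"object","properties":{"targets":{"type":"array"},"newtons":{"type":"number"}},"required":["targets"]}

```bash
mkdir -p pics; cat > h.py <<'E'
from plant import *
import numpy as np, cv2
from scipy.spatial.transform import Rotation as R
def cam(n):
    c=get_image(n); f=200/np.tan(np.radians(c['fov_y'])/2)
    c['K']=np.array([[f,0,c['cx']],[0,f,c['cy']],[0,0,1.]]); c['R']=cv2.Rodrigues(np.array(c['rvec'],float))[0]; c['t']=np.array(c['tvec'],float).ravel()
    return c
def proj(c,P): 
    q=np.atleast_2d(P)@c['R'].T+c['t']; q=q@c['K'].T; return q[:,:2]/q[:,2:]
def ray(c,u,v):
    d=c['R'].T@np.linalg.inv(c['K'])@np.array([u,v,1.]); return -c['R'].T@c['t'], d/np.linalg.norm(d)
def atz(c,u,v,z):
    o,d=ray(c,u,v); return o+d*(z-o[2])/d[2]
def save(c,n,box=None,s=1):
    f=c['frame'][:,:,::-1]
    if box: f=f[box[1]:box[3],box[0]:box[2]]
    cv2.imwrite('pics/'+n,cv2.resize(f,None,fx=s,fy=s,interpolation=cv2.INTER_CUBIC))
E
python3 - <<'E'
from h import *
s=sense(); print(s)
for n in('top','side'):
    c=cam(n); save(c,n+'0.png'); o,d=ray(c,320,200); print(n,c['fov_y'],o.round(3),d.round(3))
    for th in('slot_key','key_block','control_box','lock_slot','cam_lock','slip_bulb','jar_iron','tumbler','jar_cobalt'):
        try: print(th,[(np.round(b['box']).tolist(),round(b['conf'],2)) for b in boxes_of(th,n)[:3]])
        except Exception as e: print(th,e)
E
```

```text
{'t': 0.0, 'joints': array([ 1.24651932e+00,  4.94184886e-01,  1.34613713e+00, -2.33640534e-05,
        1.30250700e+00, -9.55538231e-02]), 'joint_velocities': array([ 0.00074438,  0.00099773, -0.00060153, -0.00097995,  0.00014155,
       -0.00027543]), 'joint_efforts': array([ 4.84472956e-03, -8.82173967e+01, -3.83871710e+01,  1.63224659e-04,
        1.01152912e-02,  1.21196288e-05]), 'eef_pos': array([0.14163572, 0.60838794, 0.24969715]), 'eef_rot': array([-3.58458266e-01, -3.12083774e+00,  1.90666985e-03]), 'force': array([ 0.17733684,  0.38631508, -0.11445113]), 'ft_torque': array([-0.04495167,  0.028228  , -0.00042291]), 'grip_force': 0.0, 'width': 0.0854059284682738}
top 48.38997564505443 [0.342 0.008 1.442] [ 0.161  0.006 -0.987]
slot_key [([387.0, 202.0, 398.0, 218.0], 0.73)]
key_block [([378.0, 199.0, 404.0, 230.0], 0.93), ([334.0, 192.0, 361.0, 223.0], 0.76), ([371.0, 157.0, 396.0, 185.0], 0.63)]
control_box [([230.0, 158.0, 298.0, 230.0], 0.76)]
lock_slot [([256.0, 190.0, 269.0, 205.0], 0.66)]
cam_lock [([258.0, 189.0, 272.0, 204.0], 0.55)]
slip_bulb [([194.0, 187.0, 212.0,
[... 194 characters left out ...]
6), ([437.0, 190.0, 465.0, 215.0], 0.32)]
side 52.99938562645217 [ 0.345 -0.956  0.996] [ 0.167  0.698 -0.697]
slot_key [([313.0, 228.0, 334.0, 256.0], 0.89)]
key_block [([261.0, 245.0, 297.0, 271.0], 0.88), ([304.0, 235.0, 339.0, 269.0], 0.79), ([339.0, 285.0, 361.0, 322.0], 0.72)]
control_box [([287.0, 130.0, 346.0, 192.0], 0.66)]
lock_slot [([305.0, 144.0, 317.0, 157.0], 0.4)]
cam_lock [([303.0, 148.0, 316.0, 159.0], 0.43)]
slip_bulb [([303.0, 142.0, 317.0, 161.0], 0.52), ([295.0, 120.0, 309.0, 147.0], 0.47)]
jar_iron [([267.0, 195.0, 291.0, 227.0], 0.55)]
tumbler [([339.0, 186.0, 356.0, 211.0], 0.35)]
jar_cobalt [([338.0, 188.0, 357.0, 212.0], 0.95), ([315.0, 229.0, 333.0, 251.0], 0.49)]
```

View pics/top0.png

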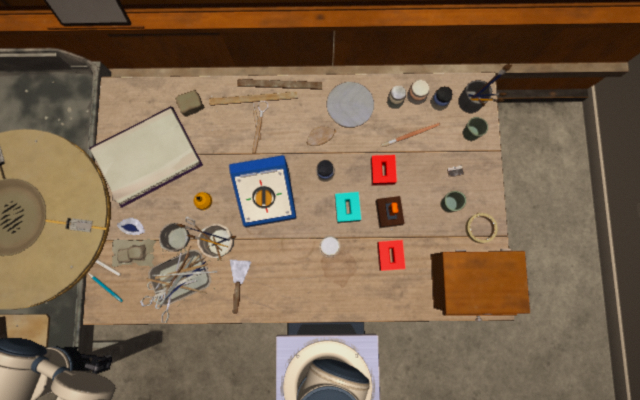

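View pics/side0.png

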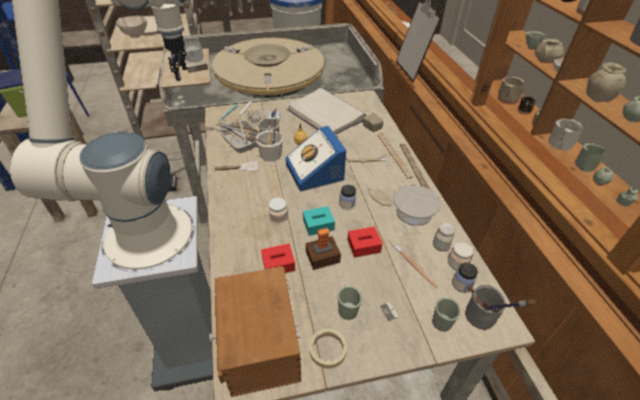

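```bash
python3 - <<'E'
from h import *
t=cam('top');s=cam('side')
def crop(c,b,z): return cv2.resize(c['frame'][b[1]:b[3],b[0]:b[2],::-1],None,fx=z,fy=z,interpolation=cv2.INTER_CUBIC)
a=np.hstack([crop(t,(225,150,305,230),5),crop(s,(280,120,360,200),5)])
cv2.imwrite('pics/box.png',a)
b=np.hstack([crop(t,(375,190,415,232),7),crop(s,(300,222,345,272),6)[:294]])
a2=np.hstack([crop(t,(370,192,410,232),8),crop(s,(302,227,342,267),8)])
cv2.imwrite('pics/blk.png',a2)
E
```

```text
(no output)
```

View pics/box.png

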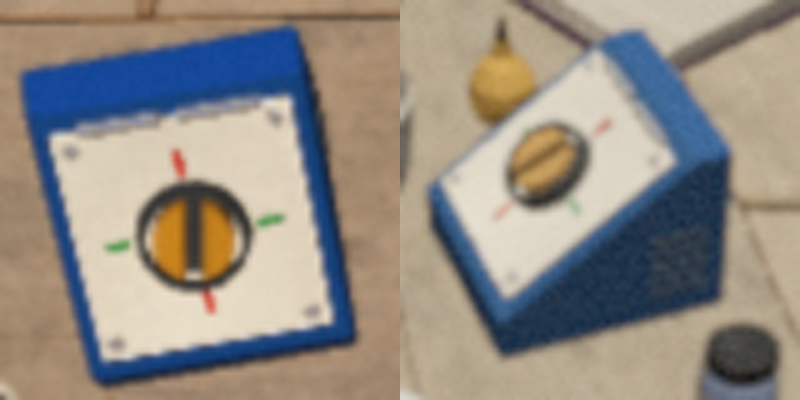

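View pics/blk.png

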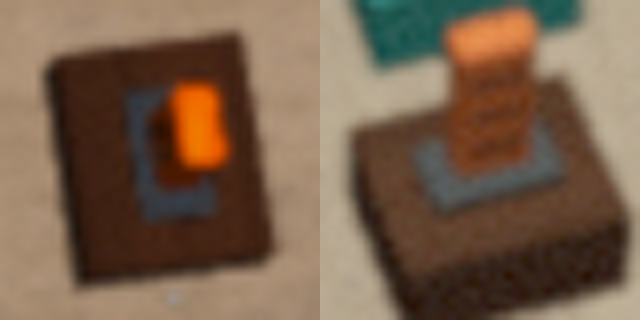

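```bash
cat > fit.py <<'E'
from h import *
from scipy.optimize import least_squares
t=cam('top');s=cam('side')
def px(pts,o,z): return (np.array(pts,float)+.5)/z-.5+np.array(o)
Rz=lambda a:R.from_euler('z',a).as_matrix()
def fit(mod,obs,x0):
    def res(p):
        P=np.array(mod)@Rz(p[2]).T+[p[0],p[1],0]
        return np.concatenate([(proj(c,P[i])-o).ravel() for c,i,o in obs])
    r=least_squares(res,x0); print(r.x.round(4),'resid px',r.fun.reshape(-1,2).round(1).tolist()); return r.x
blk=[[.045,.0375,.045],[.045,-.0375,.045],[-.045,-.0375,.045],[-.045,.0375,.045]]
ot=px([(50,62),(240,35),(272,258),(80,283)],(370,192),8)
os=px([(352,133),(562,80),(630,215),(400,280)],(302,227),8)
# side view ordering: camera on -y side looking +y ; left = -x? determine by projection
p0=fit(blk,[(t,[0,1,2,3],ot)],[.45,-.1,.1])
P=np.array(blk)@Rz(p0[2]).T+[p0[0],p0[1],0]; q=proj(s,P); 
idx=[int(np.argmin(np.linalg.norm(q-o,axis=1))) for o in os]; print(idx,(q[idx]-os).round(1).tolist())
fit(blk,[(t,[0,1,2,3],ot),(s,idx,os)],p0)
for n,c,uv in(('t',t,px([(200,125)],(370,192),8)[0]),('s',s,px([(490,35)],(302,227),8)[0])): print('handle top',n,atz(c,*uv,.125).round(4))
box=[[.095,.085,.15],[.095,-.085,.15],[-.085,-.085,.045],[-.085,.085,.045],[.065,-.085,.15],[.065,.085,.15]]
bt=px([(22,75),(297,30),(353,338),(103,383)],(225,150),5)
b0=fit(box,[(t,[0,1,2,3],bt)],[.5,.2,.1])
P=np.array(box)@Rz(b0[2]).T+[b0[0],b0[1],0]; print('side proj crop',((proj(s,P)-[280,120]+.5)*5-.5).round().tolist())
# lock
ct=px([(194,236)],(225,150),5)[0]; cs=px([(545,160)],(280+0,120),5)[0]-[80,0]
o1,d1=ray(t,*ct);o2,d2=ray(s,*cs)
k=np.linalg.lstsq(np.c_[d1,-d2],o2-o1,rcond=None)[0]; print('lock',(o1+k[0]*d1).round(4),(o2+k[1]*d2).round(4))
print(((o1+k[0]*d1-[b0[0],b0[1],0])@Rz(b0[2])).round(4))
E
python3 fit.py
```

```text
[ 0.5314 -0.204   0.1107] resid px [[0.1, -0.4], [-0.3, 0.2], [-0.1, 0.2], [0.3, -0.0]]
[1, 1, 1, 1] [[-5.8, 9.6], [-32.1, 16.3], [-40.6, -0.6], [-11.8, -8.7]]
[ 0.5659 -0.2102  0.266 ] resid px [[-0.1, -8.9], [-1.4, -11.9], [3.2, -12.9], [4.5, -9.6], [6.6, 7.1], [-19.7, 13.7], [-28.2, -3.2], [0.6, -11.3]]
handle top t [ 0.5332 -0.2071  0.125 ]
handle top s [ 0.6459 -0.2333  0.125 ]
[0.585  0.1879 0.1657] resid px [[-0.6, -0.2], [0.6, -1.1], [1.5, 0.4], [-1.6, 0.9]]
side proj crop [[239.0, 23.0], [334.0, 150.0], [95.0, 324.0], [19.0, 186.0], [295.0, 159.0], [202.0, 31.0]]
lock [0.5722 0.1876 0.1093] [0.5716 0.1876 0.1092]
[-0.0127  0.0017  0.1093]
```

```bash
sed -i 's/os=px(\[(352,133),(562,80),(630,215),(400,280)\]/os=px([(32,133),(242,80),(310,215),(80,280)]/; s/(490,35)/(170,35)/' fit.py
cat >> fit.py <<'E'
bs=px([(327,150),(240,30),(35,188)],(280,120),5); 
b=fit(box,[(t,[0,1,2,3],bt),(s,[1,0,3],bs)],b0)
ims=[]
th=np.linspace(0,2*np.pi,60)
for pz in (.115,.109):
  p=(pz-.0975)/.819; C=np.array([-.010-.574*p,0,pz]); u=np.array([.819,0,.574]); h=np.array([0,1,0])
  row=[]
  for c,o in((t,(225,150)),(s,(280,120))):
    f=cv2.resize(c['frame'][o[1]:o[1]+80,o[0]:o[0]+80,::-1],None,fx=5,fy=5,interpolation=cv2.INTER_CUBIC)
    def dr(L,col):
        P=np.array(L)@Rz(b[2]).T+[b[0],b[1],0]; q=((proj(c,P)-o+.5)*5-.5).round().astype(int); cv2.polylines(f,[q],False,col,1)
    for r,col in((.036,(255,0,255)),(.025,(0,255,0))): dr([C+r*(np.cos(a)*u+np.sin(a)*h) for a in th],col)
    dr([box[i] for i in(0,1,4,2,3,5,0)],(0,255,255)); dr([box[5],box[4]],(0,255,255))
    row.append(f)
  ims.append(np.hstack(row)[130*0:300])
cv2.imwrite('pics/ov.png',np.vstack(ims))
E
python3 fit.py
```

```text
[ 0.5314 -0.204   0.1107] resid px [[0.1, -0.4], [-0.3, 0.2], [-0.1, 0.2], [0.3, -0.0]]
[3, 0, 1, 2] [[-2.0, -1.5], [-0.7, -1.8], [-0.6, -0.6], [-0.4, -1.1]]
[ 0.5324 -0.2061  0.1069] resid px [[0.8, -0.7], [0.4, -0.1], [0.6, -0.0], [1.0, -0.4], [-1.5, -1.0], [-0.2, -1.3], [-0.1, -0.1], [0.0, -0.6]]
handle top t [ 0.5332 -0.2071  0.125 ]
handle top s [ 0.5328 -0.2094  0.125 ]
[0.585  0.1879 0.1657] resid px [[-0.6, -0.2], [0.6, -1.1], [1.5, 0.4], [-1.6, 0.9]]
side proj crop [[239.0, 23.0], [334.0, 150.0], [95.0, 324.0], [19.0, 186.0], [295.0, 159.0], [202.0, 31.0]]
lock [0.5722 0.1876 0.1093] [0.5716 0.1876 0.1092]
[-0.0127  0.0017  0.1093]
[0.5855 0.1875 0.1578] resid px [[-0.2, -0.7], [1.0, -1.0], [1.5, 0.5], [-1.7, 0.6], [1.5, 0.2], [0.2, -1.4], [-2.9, -0.5]]
```

View pics/ov.png

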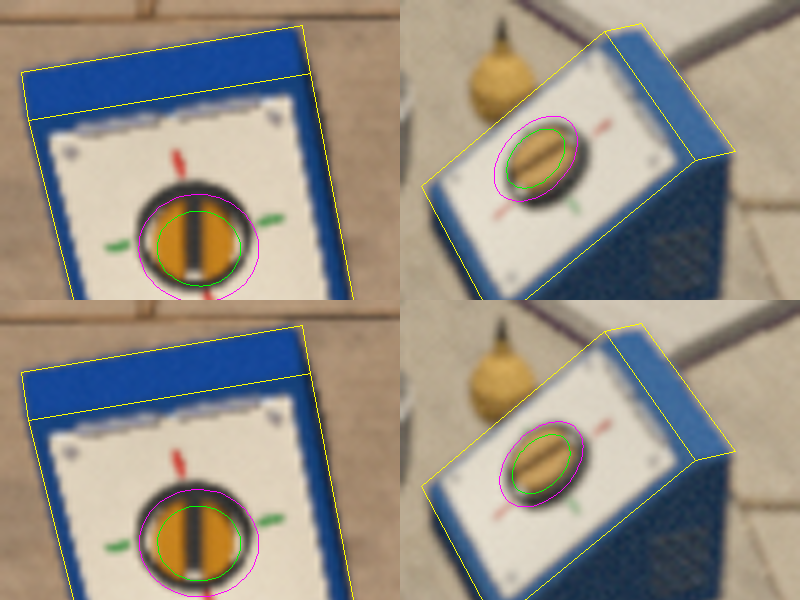

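Call:
apply_moves:
  targets:
    - [[0.2,0.04,-0.03,0,0.067],[0.2,0.08,-0.06,0,0.134],[0.2,0.12,-0.09,0,0.201],[0.2,0.16,-0.12,0,0.268],[0.2,0.2,-0.15,0,0.336]]

```text
t: 1.8
eef_pos: [0.3431, 0.4574, 0.2504]
eef_rot: [-0.173, 3.137, 0.0]
force: [1.7, 0.8, -0.6]
width: 0.0509
grip_force: 0.0
```

Call:
apply_moves:
  targets:
    - [[0.2,0.02,-0.045,0,0],[0.2,0.04,-0.09,0,0],[0.2,0.06,-0.135,0,0],[0.2,0.08,-0.18,0,0],[0.2,0.1,-0.225,0,0]]

```text
t: 2.3
eef_pos: [0.4423, 0.2319, 0.2505]
eef_rot: [-0.169, 3.137, 0.0]
force: [1.3, 0.6, 0.0]
width: 0.0513
grip_force: 0.0
```

Call:
apply_moves:
  targets:
    - [[0.2,0.012,-0.048,0,0],[0.2,0.024,-0.096,0,0],[0.2,0.036,-0.144,0,0],[0.2,0.048,-0.192,0,0],[0.2,0.06,-0.24,0,0]]

```text
t: 2.8
eef_pos: [0.502, -0.0084, 0.2505]
eef_rot: [-0.168, 3.136, -0.0]
force: [0.8, 0.3, 0.4]
width: 0.0512
grip_force: 0.0
```

Call:
apply_moves:
  targets:
    - [[0.2,0.006,-0.04,0,0],[0.2,0.012,-0.08,0,0],[0.2,0.018,-0.12,0,0],[0.2,0.025,-0.16,-0.02,0],[0.2,0.031,-0.201,-0.06,0]]

```text
t: 3.3
eef_pos: [0.5335, -0.2046, 0.1968]
eef_rot: [-0.167, 3.133, -0.004]
force: [1.1, -0.5, -0.9]
width: 0.0517
grip_force: 0.0
```

Call:
apply_moves:
  targets:
    - [[0.2,0,0,-0.045,0],[0.2,0,0,-0.085,0],[0.2,0,0,-0.098,0],[-0.4,0,0,-0.098,0],[-0.4,0,0,-0.098,0]]
  newtons: 30

```text
t: 3.8
eef_pos: [0.5328, -0.2021, 0.099]
eef_rot: [-0.169, 3.136, -0.001]
force: [0.2, -0.3, -0.1]
width: 0.0259
grip_force: 0.0
```

Call:
apply_moves:
  targets:
    - [[-1,0,0,0,0],[-1,0,0,0,0],[-1,0,0,0,0],[-1,0,0,0,0],[-1,0,0,0,0]]
  newtons: 30

```text
t: 4.3
eef_pos: [0.533, -0.2025, 0.0989]
eef_rot: [-0.168, 3.135, -0.003]
force: [1.1, -3.3, 11.3]
width: 0.0175
grip_force: 35.2
```

```bash
python3 - <<'E'
from h import *
s=sense(); print({k:np.round(s[k],4).tolist() for k in('t','eef_pos','eef_rot','force','ft_torque','width','grip_force')})
t=cam('top');sd=cam('side')
def crop(c,b,z): return cv2.resize(c['frame'][b[1]:b[3],b[0]:b[2],::-1],None,fx=z,fy=z,interpolation=cv2.INTER_CUBIC)
cv2.imwrite('pics/grasp.png',np.hstack([crop(t,(350,172,430,252),5),crop(sd,(280,200,360,280),5)]))
E
```

```text
{'t': 4.3, 'eef_pos': [0.533, -0.2025, 0.0989], 'eef_rot': [-0.1683, 3.1345, -0.0026], 'force': [1.1089, -3.3272, 11.2894], 'ft_torque': [-0.5004, -0.1554, 0.0346], 'width': 0.0175, 'grip_force': 35.2346}
```

View pics/grasp.png

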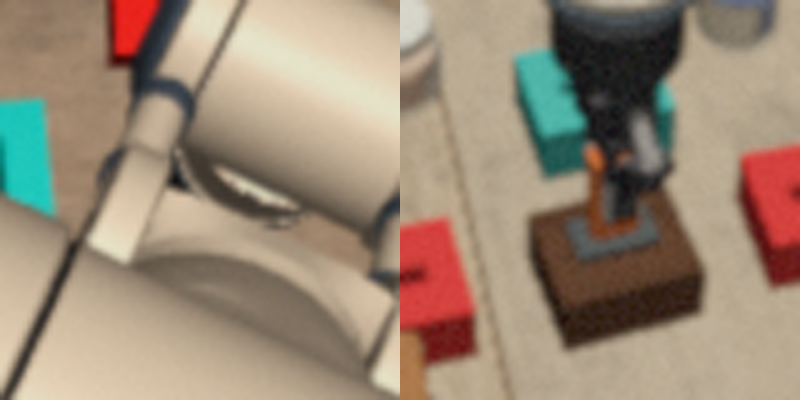

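Call:
apply_moves:
  targets:
    - [[-1,0,0,0.02,0],[-1,0,0,0.05,0],[-1,0,0,0.09,0],[-1,0,0,0.13,0],[-1,0,0,0.17,0]]
  newtons: 50

```text
t: 4.9
eef_pos: [0.5315, -0.2014, 0.2696]
eef_rot: [-0.168, 3.137, 0.0]
force: [0.6, -0.7, -2.0]
width: 0.0168
grip_force: 50.6
```

```bash
python3 - <<'E'
from h import *
s=sense(); print({k:np.round(s[k],4).tolist() for k in('t','eef_pos','eef_rot','force','width','grip_force')})
t=cam('top');sd=cam('side')
L=np.array([.572,.1875,.110]); yaw=.16
Rb=R.from_euler('z',yaw).as_matrix(); u=Rb@[.819,0,.574]; n=Rb@[-.574,0,.819]; h=Rb@[0,1,0]
def pl(c,uv,o):
    uv=(np.array(uv)+.5)/5-.5+o; a,d=ray(c,*uv); return a+d*(n@(L-a))/(n@d)
for c,o,A,B in((t,(225,150),(193,270),(193,192)),(sd,(280,120),(115,183),(175,137)),(t,(225,150),(209,302),(177,157)),(sd,(280,120),(98,217),(205,123))):
    d=pl(c,B,o)-pl(c,A,o); m=(pl(c,B,o)+pl(c,A,o))/2
    print('alpha',np.arctan2(-d@h,d@u),'len',np.linalg.norm(d),'mid',m.round(4),'world yaw',np.arctan2(d[1],d[0]))
E
```

```text
{'t': 4.9, 'eef_pos': [0.5315, -0.2014, 0.2696], 'eef_rot': [-0.1685, 3.137, 0.0005], 'force': [0.5701, -0.6609, -1.9945], 'width': 0.0168, 'grip_force': 50.587}
alpha 0.19902100805054804 len 0.05212325107517244 mid [0.5746 0.1879 0.1118] world yaw -0.0815152979961693
alpha 0.062452730638910624 len 0.05557317544173746 mid [0.5714 0.1871 0.1095] world yaw 0.08377571724624759
alpha 0.0021615678603472033 len 0.0985217740021212 mid [0.575  0.1877 0.1121] world yaw 0.15736009951561597
alpha -0.0386318336918924 len 0.10301654687860012 mid [0.5735 0.1744 0.1095] world yaw 0.2071691665540207
```

Call:
apply_moves:
  targets:
    - [[-1,0.005,0.049,0,-0.03],[-1,0.01,0.097,0,-0.06],[-1,0.015,0.146,0,-0.09],[-1,0.02,0.194,0,-0.12],[-1,0.025,0.243,0,-0.14]]

```text
t: 5.5
eef_pos: [0.5563, 0.0432, 0.2671]
eef_rot: [-0.054, -3.14, -0.0]
force: [1.2, -0.5, -1.9]
width: 0.0175
grip_force: 50.7
```

Call:
apply_moves:
  targets:
    - [[-1,0.005,0.049,0,0],[-1,0.01,0.097,0,0],[-1,0.015,0.146,0,0],[-1,0.0155,0.147,0,0],[-1,0.0155,0.147,0,0]]

```text
t: 6.0
eef_pos: [0.5718, 0.1893, 0.2668]
eef_rot: [-0.048, -3.14, 0.0]
force: [0.3, -1.4, -1.6]
width: 0.0174
grip_force: 50.8
```

```bash
python3 - <<'E'
from h import *
s=sense(); print({k:np.round(s[k],4).tolist() for k in('t','eef_pos','eef_rot','force','ft_torque','width','grip_force','joints')})
t=cam('top');sd=cam('side')
def crop(c,b,z): return cv2.resize(c['frame'][b[1]:b[3],b[0]:b[2],::-1],None,fx=z,fy=z,interpolation=cv2.INTER_CUBIC)
P=s['eef_pos']+np.array([0,0,-.094]); print(((proj(sd,P)-[270,95]+.5)*5-.5).round())
cv2.imwrite('pics/near.png',np.hstack([crop(t,(225,150,305,230),5),crop(sd,(270,95,350,195),5)[:500]][1:]))
E
```

```text
{'t': 6.0, 'eef_pos': [0.5718, 0.1893, 0.2668], 'eef_rot': [-0.0477, -3.14, 0.0004], 'force': [0.2969, -1.4363, -1.6226], 'ft_torque': [-0.0493, -0.0127, 0.0265], 'width': 0.0174, 'grip_force': 50.8001, 'joints': [0.2206, 0.4469, 1.3808, 0.0, 1.3152, -1.3198]}
[[194. 211.]]
```

View pics/near.png

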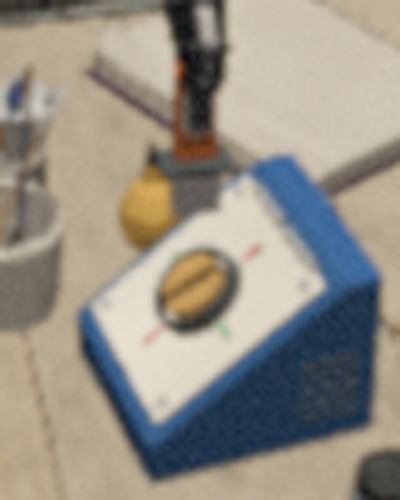

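Call:
apply_moves:
  targets:
    - [[-1,0,-0.001,-0.025,0],[-1,0,-0.001,-0.048,0],[-1,0,-0.001,-0.058,0],[-1,0,-0.001,-0.062,0],[-1,0,-0.001,-0.062,0]]
  newtons: 25

```text
t: 6.6
eef_pos: [0.5722, 0.1862, 0.2059]
eef_rot: [-0.053, -3.14, 0.001]
force: [-2.8, -2.9, 0.4]
width: 0.0173
grip_force: 51.2
```

Call:
apply_moves:
  targets:
    - [[-1,0,0,-0.003,0],[-1,0,0,-0.006,0],[-1,0,0,-0.006,0]]

```text
t: 6.9
eef_pos: [0.5739, 0.1865, 0.2039]
eef_rot: [0.052, 3.136, 0.0]
force: [-11.8, -6.9, 46.6]
width: 0.0178
grip_force: 57.3
```

Call:
apply_moves:
  targets:
    - [[-1,-0.004,0,0,0],[-1,-0.008,-0.001,-0.001,0],[-1,-0.012,-0.002,-0.002,0],[-1,-0.012,-0.002,-0.002,0]]
  newtons: 20

```text
t: 7.3
eef_pos: [0.5606, 0.1853, 0.1979]
eef_rot: [0.052, 3.14, 0.002]
force: [0.6, 3.5, 1.9]
width: 0.017
grip_force: 51.3
```

```bash
cat > look.py <<'E'
from h import *
import sys
s=sense(); print({k:np.round(s[k],4).tolist() for k in('t','eef_pos','eef_rot','force','ft_torque','width','grip_force')})
t=cam('top');sd=cam('side')
def crop(c,b,z): return cv2.resize(c['frame'][b[1]:b[3],b[0]:b[2],::-1],None,fx=z,fy=z,interpolation=cv2.INTER_CUBIC)
o=(280,100)
f=crop(sd,(280,100,350,170),8)
y=np.array([-.0,0,0]); P=np.array([s['eef_pos'],s['eef_pos']-[0,0,.094]])
print(((proj(sd,P)-o+.5)*8-.5).round().tolist())
cv2.imwrite('pics/'+sys.argv[1],f)
E
python3 look.py p1.png
```

```text
{'t': 7.3, 'eef_pos': [0.5606, 0.1853, 0.1979], 'eef_rot': [0.052, 3.1401, 0.0016], 'force': [0.5764, 3.4638, 1.8534], 'ft_torque': [1.0425, -0.1637, 0.0785], 'width': 0.017, 'grip_force': 51.3464}
[[207.0, 259.0], [210.0, 432.0]]
```

View pics/p1.png

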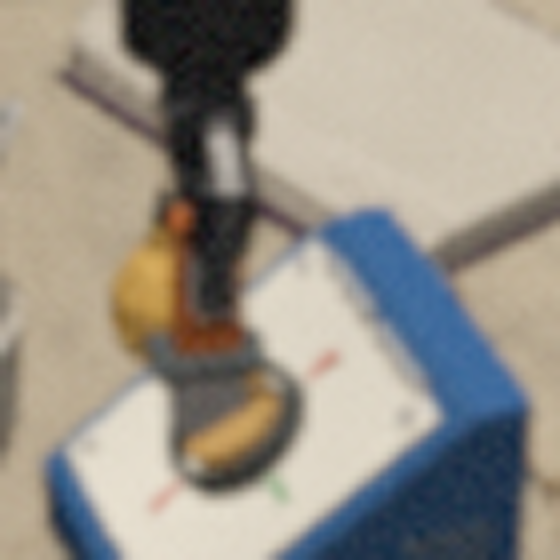

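Call:
apply_moves:
  targets:
    - [[-0.66,0,0,0,0],[-0.63,0,0,0,0],[-0.63,0,0,0,0]]
  newtons: 20

```text
t: 7.7
eef_pos: [0.5606, 0.1854, 0.1976]
eef_rot: [0.051, 3.141, 0.001]
force: [0.6, 5.1, 3.7]
width: 0.0175
grip_force: 51.4
```

Call:
apply_moves:
  targets:
    - [[-0.6,0,0,0,0],[-0.58,0,0,0,0]]
  newtons: 20

```text
t: 7.9
eef_pos: [0.5605, 0.1852, 0.1975]
eef_rot: [-0.051, -3.141, 0.0]
force: [-1.3, 3.6, 1.5]
width: 0.0179
grip_force: 7.3
```

Call:
apply_moves:
  targets:
    - [[-0.6,0,0,-0.004,0],[-0.6,-0.006,-0.001,-0.008,0],[-0.6,-0.012,-0.002,-0.011,0],[-0.6,-0.018,-0.003,-0.014,0]]
  newtons: 20

```text
t: 8.3
eef_pos: [0.5438, 0.1835, 0.1856]
eef_rot: [0.052, 3.137, 0.005]
force: [-4.8, 13.5, 28.4]
width: 0.0178
grip_force: 40.8
```

```bash
python3 look.py p2.png
```

```text
{'t': 8.3, 'eef_pos': [0.5438, 0.1835, 0.1856], 'eef_rot': [0.0515, 3.1366, 0.0046], 'force': [-4.7641, 13.4633, 28.3662], 'ft_torque': [3.3917, 0.3025, 0.3437], 'width': 0.0178, 'grip_force': 40.8354}
[[171.0, 289.0], [175.0, 460.0]]
```

View pics/p2.png

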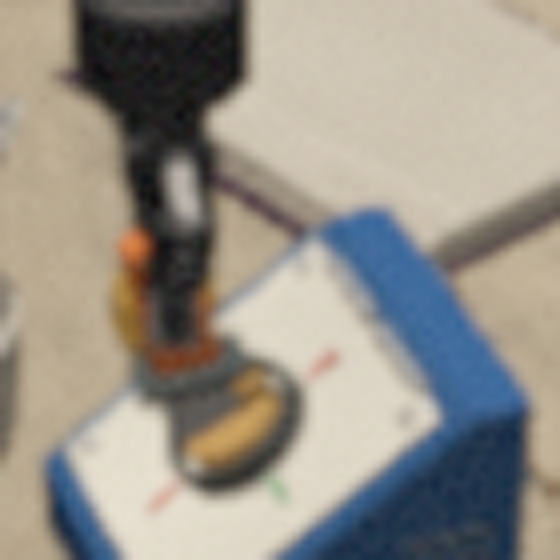

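Call:
apply_moves:
  targets:
    - [[-0.6,0,0.003,0,0],[-0.6,-0.005,0.002,-0.002,0],[-0.6,-0.01,0.001,-0.004,0],[-0.6,-0.015,0,-0.006,0],[-0.6,-0.015,0,-0.006,0]]
  newtons: 20

```text
t: 8.9
eef_pos: [0.5286, 0.1835, 0.1786]
eef_rot: [0.051, 3.137, 0.004]
force: [1.9, 14.8, 11.6]
width: 0.0179
grip_force: 43.4
```

```bash
python3 look.py p3.png
```

```text
{'t': 8.9, 'eef_pos': [0.5286, 0.1835, 0.1786], 'eef_rot': [0.0512, 3.1374, 0.0044], 'force': [1.8798, 14.7719, 11.6076], 'ft_torque': [3.3339, -0.5228, 0.452], 'width': 0.0179, 'grip_force': 43.3629}
[[137.0, 307.0], [142.0, 477.0]]
```

View pics/p3.png

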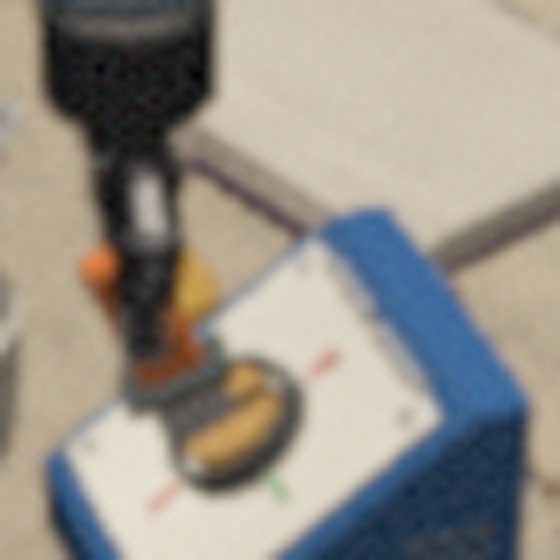

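Call:
apply_moves:
  targets:
    - [[-0.6,0,0.002,0,0],[-0.6,0,0.004,0,0],[-0.6,0,0.004,0,0]]
  newtons: 20

```text
t: 9.3
eef_pos: [0.5284, 0.1864, 0.1781]
eef_rot: [0.051, 3.139, 0.0]
force: [1.7, 3.8, 7.7]
width: 0.0176
grip_force: 20.8
```

```bash
cat > traj.py <<'E'
from h import *
s=sense(); print({k:np.round(s[k],4).tolist() for k in('t','eef_pos','eef_rot','force','ft_torque','grip_force')})
L=np.array([.574,.190,.1135]); yb=.16; c35,s35=np.cos(np.radians(35)),np.sin(np.radians(35))
Rb=R.from_euler('z',yb).as_matrix(); u=Rb@[c35,0,s35]; n=Rb@[-s35,0,c35]; h=Rb@[0,1,0]
prev=None
for b in np.r_[.16,.3:1.76:.12,1.74]:
    th=yb+np.arctan2(-np.sin(b),np.cos(b)*c35); x=np.cos(b)*u-np.sin(b)*h; ph=np.arcsin(x[2])
    k=np.r_[-np.sin(ph)*np.cos(th),-np.sin(ph)*np.sin(th),np.cos(ph)]; rho=np.arccos(k@n)
    d=min(.0145,(10-1.23)/1000 if rho>.6 else (.005/np.tan(rho+1e-3))*.99+.003); d=min(d,.0145-.0055*rho/.61)
    T=L-d/2*n+(.094-d/2/np.cos(rho))*k
    print(round(b,2),'yaw',th.round(3),'ph',ph.round(2),'rho',rho.round(2),'d',round(d,4),'T',T.round(4))
E
python3 traj.py
```

```text
{'t': 9.3, 'eef_pos': [0.5284, 0.1864, 0.1781], 'eef_rot': [0.051, 3.139, 0.0004], 'force': [1.6505, 3.8093, 7.748], 'ft_torque': [0.8984, -0.6592, 0.0803], 'grip_force': 20.8068}
0.16 yaw -0.035 ph 0.6 rho 0.11 d 0.0135 T [0.5285 0.1923 0.1799]
0.3 yaw -0.201 ph 0.58 rho 0.2 d 0.0127 T [0.5306 0.2002 0.1815]
0.42 yaw -0.339 ph 0.55 rho 0.28 d 0.012 T [0.534  0.2058 0.1834]
0.54 yaw -0.472 ph 0.51 rho 0.35 d 0.0114 T [0.5387 0.2102 0.1854]
0.66 yaw -0.598 ph 0.47 rho 0.41 d 0.0108 T [0.5441 0.213  0.1876]
0.78 yaw -0.719 ph 0.42 rho 0.46 d 0.0104 T [0.5499 0.2142 0.1898]
0.9 yaw -0.834 ph 0.36 rho 0.5 d 0.01 T [0.5557 0.2138 0.1919]
1.02 yaw -0.945 ph 0.3 rho 0.54 d 0.0096 T [0.5612 0.2119 0.1939]
1.14 yaw -1.051 ph 0.24 rho 0.57 d 0.0094 T [0.5661 0.2088 0.1955]
1.26 yaw -1.154 ph 0.18 rho 0.59 d 0.0092 T [0.5703 0.2046 0.1968]
1.38 yaw -1.254 ph 0.11 rho 0.6 d 0.0088 T [0.5735 0.1996 0.1981]
1.5 yaw -1.353 ph 0.04 rho 0.61 d 0.0088 T [0.5757 0.1939 0.1985]
1.62 yaw -1.451 ph -0.03 rho 0.61 d 0.0088 T [0.5768 0.1879 0.1985]
1.74 yaw -1.55 ph -0.1 rho 0.6 d 0.0088 T [0.5767 0.1818 0.1982]
1.74 yaw -1.55 ph -0.1 rho 0.6 d 0.0088 T [0.5767 0.1818 0.1982]
```

Call:
apply_moves:
  targets:
    - [[-0.6,0.001,0.005,0.0005,-0.08],[-0.6,0.002,0.009,0.001,-0.166],[-0.6,0.004,0.0125,0.002,-0.235],[-0.6,0.0055,0.0145,0.003,-0.304],[-0.6,0.0055,0.0145,0.003,-0.304]]
  newtons: 20

```text
t: 9.8
eef_pos: [0.532, 0.2001, 0.1797]
eef_rot: [-0.528, -3.094, 0.003]
force: [-3.2, -2.8, -3.3]
width: 0.0181
grip_force: 20.1
```

```bash
python3 traj.py | head -1
```

```text
{'t': 9.8, 'eef_pos': [0.532, 0.2001, 0.1797], 'eef_rot': [-0.5278, -3.0943, 0.0031], 'force': [-3.185, -2.8237, -3.3048], 'ft_torque': [-0.5295, 0.7942, -0.0567], 'grip_force': 20.054}
```

Call:
apply_moves:
  targets:
    - [[-0.6,0.005,0.004,0,-0.133],[-0.6,0.01,0.007,0.002,-0.259],[-0.6,0.016,0.008,0.004,-0.38],[-0.6,0.016,0.008,0.004,-0.38]]
  newtons: 20

```text
t: 10.2
eef_pos: [0.5479, 0.2079, 0.1839]
eef_rot: [-1.105, -2.938, 0.004]
force: [-6.0, -2.7, 0.2]
width: 0.0178
grip_force: 22.5
```

```bash
python3 traj.py | head -1
```

```text
{'t': 10.2, 'eef_pos': [0.5479, 0.2079, 0.1839], 'eef_rot': [-1.1046, -2.9382, 0.004], 'force': [-6.005, -2.6538, 0.1513], 'ft_torque': [-0.6117, 1.2886, -0.0387], 'grip_force': 22.482}
```

Call:
apply_moves:
  targets:
    - [[-0.6,0,0,-0.002,0],[-0.6,0,0,-0.004,0],[-0.6,0,0,-0.004,0]]
  newtons: 20

```text
t: 10.5
eef_pos: [0.5482, 0.2082, 0.1815]
eef_rot: [-1.098, -2.943, 0.001]
force: [-11.8, -2.0, 22.0]
width: 0.0177
grip_force: 28.9
```

```bash
cat > key.py <<'E'
from h import *
from scipy.optimize import least_squares
s=sense(); print({k:np.round(s[k],4).tolist() for k in('t','eef_pos','force','ft_torque','grip_force','width')})
c=cam('side'); f=c['frame'].astype(int)
m=(f[...,0]-f[...,2]>60)&(f[...,0]>110)
m[:, :280]=0;m[:, 350:]=0;m[:100]=0;m[175:]=0
hsv=cv2.cvtColor(c['frame'],cv2.COLOR_RGB2HSV); o=m&(hsv[...,0]<11)&(hsv[...,1]>120)
ys,xs=np.nonzero(o); print('orange n',len(xs))
T=s['eef_pos']; tz=R.from_rotvec(s['eef_rot']).as_matrix(); ty=tz[:,1]; yaw=np.arctan2(ty[1],ty[0])-np.pi/2
yaw=(yaw+np.pi/2)%np.pi-np.pi/2
xh=np.array([np.cos(yaw),np.sin(yaw),0]); print('yaw',yaw.round(3))
if len(xs):
    print('ext',xs.min(),xs.max(),ys.min(),ys.max(),'cent',xs.mean().round(1),ys.mean().round(1))
for ph in(-.2,0,.2,.4,.6):
    k=-np.sin(ph)*xh+np.array([0,0,np.cos(ph)]); x=np.cos(ph)*xh+np.array([0,0,np.sin(ph)])
    H=[T+k*a+x*b+ty*e for a in(-.046,.026) for b in(-.016,.016) for e in(-.009,.009)]
    cm=np.zeros((400,640),np.uint8); cv2.fillConvexPoly(cm,cv2.convexHull(proj(c,H).round().astype(np.int32)),1)
    q=proj(c,H); print(ph,'ext',q[:,0].min().round(),q[:,0].max().round(),q[:,1].min().round(),q[:,1].max().round(),'orange inside',int((o&(cm>0)).sum()),'of',len(xs),'area',int(cm.sum()))
E
python3 key.py
```

```text
{'t': 10.5, 'eef_pos': [0.5482, 0.2082, 0.1815], 'force': [-11.8159, -1.9684, 22.0496], 'ft_torque': [-0.8626, 2.1014, -0.1217], 'grip_force': 28.8738, 'width': 0.0177}
orange n 28
yaw -0.714
ext 299 306 126 142 cent 303.4 135.3
-0.2 ext 294.0 307.0 124.0 146.0 orange inside 21 of 28 area 217
0 ext 295.0 306.0 124.0 146.0 orange inside 28 of 28 area 234
0.2 ext 294.0 308.0 124.0 146.0 orange inside 28 of 28 area 247
0.4 ext 293.0 310.0 124.0 145.0 orange inside 28 of 28 area 240
0.6 ext 293.0 312.0 124.0 146.0 orange inside 28 of 28 area 245
```

Call:
apply_moves:
  targets:
    - [[-0.6,0.005,0,0.002,-0.115],[-0.6,0.01,-0.002,0.004,-0.226],[-0.6,0.015,-0.005,0.0055,-0.332],[-0.6,0.015,-0.005,0.0055,-0.332]]
  newtons: 20

```text
t: 10.95
eef_pos: [0.5625, 0.2025, 0.1855]
eef_rot: [-1.574, -2.716, 0.006]
force: [-9.3, -3.8, 5.5]
width: 0.0177
grip_force: 24.0
```

```bash
python3 key.py
```

```text
{'t': 10.95, 'eef_pos': [0.5625, 0.2025, 0.1855], 'force': [-9.3412, -3.8203, 5.5211], 'ft_torque': [-0.7077, 1.9315, 0.0265], 'grip_force': 23.9638, 'width': 0.0177}
orange n 39
yaw -1.051
ext 305 309 123 142 cent 307.1 132.7
-0.2 ext 299.0 311.0 123.0 145.0 orange inside 35 of 39 area 204
0 ext 300.0 310.0 123.0 146.0 orange inside 34 of 39 area 226
0.2 ext 299.0 312.0 123.0 146.0 orange inside 35 of 39 area 233
0.4 ext 298.0 313.0 124.0 146.0 orange inside 37 of 39 area 239
0.6 ext 298.0 314.0 124.0 146.0 orange inside 35 of 39 area 218
```

Call:
apply_moves:
  targets:
    - [[-0.6,0.004,-0.006,0.001,-0.103],[-0.6,0.0075,-0.012,0.002,-0.203],[-0.6,0.0095,-0.019,0.0025,-0.302],[-0.6,0.0095,-0.019,0.0025,-0.302]]
  newtons: 20

```text
t: 11.4
eef_pos: [0.5713, 0.1836, 0.1874]
eef_rot: [-1.964, -2.447, 0.006]
force: [-9.0, -1.1, -3.4]
width: 0.0175
grip_force: 20.6
```

```bash
python3 key.py
```

```text
{'t': 11.4, 'eef_pos': [0.5713, 0.1836, 0.1874], 'force': [-8.9731, -1.1045, -3.3645], 'ft_torque': [-0.2507, 1.8424, 0.0397], 'grip_force': 20.6106, 'width': 0.0175}
orange n 28
yaw -1.353
ext 307 312 124 143 cent 309.5 131.7
-0.2 ext 304.0 313.0 125.0 147.0 orange inside 21 of 28 area 186
0 ext 304.0 313.0 125.0 148.0 orange inside 21 of 28 area 199
0.2 ext 304.0 314.0 125.0 149.0 orange inside 22 of 28 area 199
0.4 ext 303.0 315.0 126.0 148.0 orange inside 22 of 28 area 208
0.6 ext 303.0 316.0 126.0 148.0 orange inside 21 of 28 area 206
```

Call:
apply_moves:
  targets:
    - [[-0.6,0.0005,-0.005,-0.001,-0.1],[-0.6,0.001,-0.01,-0.002,-0.18],[-0.6,0.001,-0.013,-0.002,-0.23],[-0.6,0.001,-0.013,-0.002,-0.23]]
  newtons: 20

```text
t: 11.85
eef_pos: [0.571, 0.1734, 0.186]
eef_rot: [-2.226, -2.208, 0.004]
force: [-20.6, 20.9, 10.0]
width: 0.0178
grip_force: 96.2
```

```bash
python3 key.py|head -5; python3 - <<'E'
from h import *
import sys
t=cam('top');sd=cam('side')
# colours: dark slot inside disc seen from side; sample brass mask & dark pixels in disc
L=np.array([.574,.187,.1135]); Rb=R.from_euler('z',.16).as_matrix(); s35,c35=.5736,.8192
u=Rb@[c35,0,s35]; h=Rb@[0,1,0]
for c,nm in((sd,'side'),(t,'top')):
    g=np.mgrid[-.034:.035:.004,-.034:.035:.004]; 
    for a in np.arange(.034,-.035,-.004):
        row=''
        for b in np.arange(.034,-.035,-.004):
            q=proj(c,L+a*u+b*h)[0]; p=cv2.getRectSubPix(c['frame'],(1,1),tuple(map(float,q)))[0,0].astype(int)
            row+=('O' if p[0]-p[2]>55 else '.' if p.min()>140 else '#' if p.max()<80 else '+')
        print(nm,row)
E
```

```text
{'t': 11.85, 'eef_pos': [0.571, 0.1734, 0.186], 'force': [-20.6068, 20.9113, 9.9975], 'ft_torque': [4.3001, 3.8035, 1.8459], 'grip_force': 96.225, 'width': 0.0178}
orange n 12
yaw 1.563
ext 307 313 127 144 cent 309.2 132.7
-0.2 ext 305.0 313.0 127.0 151.0 orange inside 9 of 12 area 183
side +++...............
side +++...............
side +++.....++++++++..
side O+++++++++++++++++
side OOO+++++++++++++++
side OOO+++++++OOOO++++
side OO+++++++OOOOO++++
side ++++++++OOOOOOO++#
side ++++++++OOOOOOO++#
side +++++##++++O+++++#
side +++++++++++++++++#
side .++OOOOOOOOOOOO++#
side .+OOOOOOOOOOOOO+##
side .+OOOOOOOOOOOOO+##
side ..+OOOOOOOOOOO+###
side ...OOOOOOOOO+++##+
side ....+OOOOO+++++#++
side .....+++++++++++..
top ++++++++++++#####+
top +++.....+++######+
top ........+++####+++
top ..+..++++#####++++
top ++#+++#######+++#+
top ############+++##+
top #########+++++##++
top +++++++++++++###++
top +++++++++++####+++
top +###++++######++++
top +#############++++
top +#############O+++
top ++O##########+O+++
top ++OO#######OOOO+##
top .+++#######OOO++++
top ..++#######OO+#+++
top ..+########+#+++++
top .+##########++.++.
```

Call:
apply_moves:
  targets:
    - [[-0.6,0,0,-0.003,0],[-0.6,0,0,-0.005,0],[-0.6,0,0,-0.005,0]]
  newtons: 20

```text
t: 12.3
eef_pos: [0.5724, 0.1716, 0.1841]
eef_rot: [-2.227, -2.215, 0.003]
force: [-27.7, -1.5, 53.6]
width: 0.0181
grip_force: 109.4
```

Call:
apply_moves:
  targets:
    - [[-0.6,0,0.002,0.005,0.08],[-0.6,0,0.004,0.005,0.15],[-0.6,0,0.004,0.005,0.15]]
  newtons: 40

```text
t: 12.6
eef_pos: [0.573, 0.1749, 0.1869]
eef_rot: [-2.053, -2.377, 0.005]
force: [-11.0, -6.5, 16.3]
width: 0.0176
grip_force: 36.2
```

```bash
python3 key.py|head -4
```

```text
{'t': 12.6, 'eef_pos': [0.573, 0.1749, 0.1869], 'force': [-11.047, -6.4524, 16.2759], 'ft_torque': [-1.039, 2.5792, 0.2853], 'grip_force': 36.1785, 'width': 0.0176}
orange n 23
yaw -1.425
ext 308 313 125 143 cent 310.3 131.3
```

Call:
apply_moves:
  targets:
    - [[-1,0,0,0,0],[-1,-0.001,0,0.008,0],[-1,-0.001,0,0.02,0],[-1,-0.001,0,0.045,0],[-1,-0.001,0,0.085,0]]
  newtons: 50

```text
t: 13.15
eef_pos: [0.5728, 0.1753, 0.2713]
eef_rot: [-2.058, -2.371, 0.004]
force: [0.7, 0.4, -1.0]
width: 0.0175
grip_force: 48.4
```

```bash
cat > state.py <<'E'
from h import *
s=sense(); print({k:np.round(s[k],4).tolist() for k in('t','eef_pos','eef_rot','force','grip_force','width')})
c=cam('side')
T=s['eef_pos']; M=R.from_rotvec(s['eef_rot']).as_matrix(); ty=M[:,1]
L=np.array([.574,.187,.1135]); Rb=R.from_euler('z',.16).as_matrix(); u=Rb@[.8192,0,.5736]; h=Rb@[0,1,0]
for a in np.arange(.034,-.035,-.004):
    row=''
    for b in np.arange(.034,-.035,-.002):
        q=proj(c,L+a*u+b*h)[0]; p=cv2.getRectSubPix(c['frame'],(1,1),tuple(map(float,q)))[0,0].astype(int)
        row+=('O' if p[0]-p[2]>55 else '.' if p.min()>140 else '#' if p.max()<80 else '+')
    print(row)
# image map of the key below gripper: side window
q=proj(c,T)[0].astype(int); print('tcp px',q, 'tip px (vertical, 94)',proj(c,T-[0,0,.094]).round(1))
f=c['frame'].astype(int)
for v in range(q[1]-8,q[1]+38):
    print(v,''.join('O' if (p[0]-p[2]>60 and p[0]>100 and p[1]<p[0]*.62) else 'Y' if p[0]-p[2]>60 else 'B' if p[2]-p[0]>40 else '#' if p.max()<60 else '.' if p.min()>135 else '+' for p in f[v,q[0]-22:q[0]+22]))
E
python3 state.py
```

```text
{'t': 13.15, 'eef_pos': [0.5728, 0.1753, 0.2713], 'eef_rot': [-2.0581, -2.3714, 0.0038], 'force': [0.7417, 0.3653, -1.0162], 'grip_force': 48.384, 'width': 0.0175}
...................................
...................................
................+++++++++++++++....
..........++++++++++++++++++++++++.
......+++++OOOOOOOOOOOOO+++++++++++
....+++OOOOOOOOOOOOOOOOOOOO++++++++
...++OOOOOOOOOOOOOOOOOOOOOOO+++++++
..++OOOOOOOOOOOOOOOOOOOOOOOOO++++##
.+++OOOOOOOOOOOOOOOOOOOOOOOOO++++##
++++++OOOOOOOOOOOOOOOOOO+++++++++##
+++++++++++++++++++++++++++++++++##
.+++++OOOOOOOOOOOOOOOOOOOOOOO++++##
.+++OOOOOOOOOOOOOOOOOOOOOOOOO++++##
..++OOOOOOOOOOOOOOOOOOOOOOOOO++####
...++OOOOOOOOOOOOOOOOOOOOOO+++#####
.....++OOOOOOOOOOOOOOOOO+++++####++
.......++OOOOOOOOOOO++++++++++#++++
.........+++++++++++++++++++++++...
tcp px [309 114] tip px (vertical, 94) [[309.5 138. ]]
106 .+++.....++#+..++###+OOOOOO#######++........
107 .++++.....+##++++###YOOOOOO+###++++.........
108 ++++++....++########YOOOOOO+##+++...........
109 +++++++....++#######+OOOOOO+#++.............
110 +++++++++..++#######+OOOOOO+++...
[... 1320 characters left out ...]
.........+BBBB
138 ......+YYYYYYYYYYYY++...................BBBB
139 ......+YYYYYYYYYYY++....................+BBB
140 ......+YYYYYYYYYY+.......................+BB
141 .......+YYYYYYYY+.........................BB
142 .......+YYYYYY++..........................+B
143 ........+YYYY++............................+
144 .........+++++..............................
145 ..........+++........++++++.................
146 ..................+++YYYYY++................
147 ..................++YYYYYY++++..............
148 .................++++YYYYYY++++.............
149 ................+YY++YYYYYYY+++.............
150 ................YYYY++YYYYYY+++.............
151 ...............+YYYY++YYYYYY+++.............
```

Call:
apply_moves:
  targets:
    - [[-1,-0.004,-0.035,0,0.14],[-1,-0.008,-0.07,0,0.28],[-1,-0.012,-0.105,0,0.42],[-1,-0.016,-0.14,0,0.56],[-1,-0.02,-0.175,0,0.7]]

```text
t: 13.7
eef_pos: [0.5536, -0.0009, 0.2723]
eef_rot: [1.112, 2.937, 0.0]
force: [1.3, 0.1, -1.0]
width: 0.0176
grip_force: 48.5
```

Call:
apply_moves:
  targets:
    - [[-1,-0.004,-0.035,0,0.14],[-1,-0.008,-0.07,0,0.28],[-1,-0.012,-0.105,0,0.42],[-1,-0.016,-0.14,0,0.56],[-1,-0.02,-0.175,0,0.7]]

```text
t: 14.2
eef_pos: [0.5335, -0.1762, 0.2723]
eef_rot: [0.038, 3.14, -0.001]
force: [-0.2, 0.3, -1.1]
width: 0.0177
grip_force: 48.5
```

Call:
apply_moves:
  targets:
    - [[-1,0,-0.03,0,0.132],[-1,0,-0.03,0,0.132],[-1,0,-0.03,0,0.132]]

```text
t: 14.5
eef_pos: [0.5336, -0.2051, 0.272]
eef_rot: [-0.156, 3.137, -0.001]
force: [-0.6, 0.7, -2.2]
width: 0.0174
grip_force: 48.8
```

```bash
sed -i 's/range(q\[1\]-8,q\[1\]+38)/range(q[1]-14,q[1]+42)/' state.py; python3 state.py | grep -v '^[.+O#]*$'
```

```text
{'t': 14.5, 'eef_pos': [0.5336, -0.2051, 0.272], 'eef_rot': [-0.1561, 3.1369, -0.0007], 'force': [-0.5938, 0.7095, -2.2199], 'grip_force': 48.7669, 'width': 0.0174}
tcp px [323 192] tip px (vertical, 94) [[323.1 217.2]]
178 ...+BBBBBBBBBB+############++..++#++++BBBB++
179 .+BBBBBBBBBBBB++###########++..+++BBBBBB++++
180 BBBBBBBBBBBBBBB++##########++...++BB++++++++
181 BBBBBBBBBBBBBBB++##########++...++++++++++..
182 BBBBBBBBBBBBBBB++##########+++..++++++++....
183 BBBBBBBBBBBBBB+B++++########++...++++.......
184 BBBBBBBBBBBBBBBB++O+#######++++.+++++.......
185 BB+BBBBBBBBBBBBB++OO+####+++++++++++++...+++
186 BBBBBBBBBBBBB++++OOOY###++++++++++++++..++++
187 BBBBBBBBB++++++++OOOO##+++##+++++++#++..++++
188 BBBBB++++++++++++YOOO+#+++#####++###++.+++++
189 B++++++++++++++++OOOO+#############+++.+++++
190 ++++++++......++YOOOO#############+++..+++++
191 ++++..........++YOOOO#############++...++##+
192 ..............++YOOOO############+++..+++##+
193 ..............+YOOOOO+#########++++...+++###
194 ..............+YOOOO++++####++++++....++++##
195 ..............+YOOOO+++#####++++......+++++
[... 1163 characters left out ...]
BBB...........
220 .+++BBBBBBBBBBBBBBBBBBBBBBBBBBBBB+..........
221 ..++BBBBBBBBBBBBBBBBBBBBBBBBBBBBB+..........
222 ..+++BBBBBBBBBBBBBBBBBBBBBBBBBBBB++.........
223 ..+++BBBBBBBBBBBBBBBBBBBBBBBBBBBB++.........
224 ...++BBBBBBBBBBBBBBBBBBBBBBBBBBBB++.........
225 ...+++BBBBBBBBBBBBBBBBBBBBBBBBBBB++.........
226 ....++BBBBBBBBBBBBBBBBBBBBBBBBBB+++.........
227 ....++BBBBBBBBBBBBBBBBBBBBBBBBBB+++.........
228 ....+++BBBBBBBBBBBBBBBBBBBBBBBBB+++.........
229 ....+++BBBBBBBBBBBBBBBBBBBBBBBB++++.........
230 .....++BBBBBBBBBBBBBBBBBBB++++++++..........
231 .....+++BBBBBBBBBBBBBB++++++++++............
232 .....+++BBBBBBBBB+++++++++++................
233 ......++BBBBB+++++++++++....................
```

Call:
apply_moves:
  targets:
    - [[-1,0.017,0.002,-0.03,0.005],[-1,0.017,0.002,-0.07,0.005],[-1,0.017,0.002,-0.105,0.005],[-1,0.017,0.002,-0.122,0.005],[-1,0.017,0.002,-0.122,0.005]]

```text
t: 15.05
eef_pos: [0.5495, -0.2008, 0.1475]
eef_rot: [0.167, -3.134, -0.003]
force: [0.0, -0.0, -1.2]
width: 0.0173
grip_force: 48.7
```

```bash
sed -i "s/^print('x')//" state.py; python3 state.py | grep -v '^[.+O#]*$'
```

```text
{'t': 15.05, 'eef_pos': [0.5495, -0.2008, 0.1475], 'eef_rot': [0.1673, -3.1336, -0.0032], 'force': [0.0311, -0.0012, -1.1589], 'grip_force': 48.6791, 'width': 0.0173}
tcp px [327 222] tip px (vertical, 94) [[327.1 243.7]]
208 ..........+BBBBB+###########+++#++..++++++++
209 .....+BBBBBBBBBBB###########+++#++....++++++
210 .+BBBBBBBBBBBBBBBB#########+++++++.......+++
211 BBBBBBBBBBBBBBBBBB+########+++++++..........
212 BBBBBBBBBBBBBBBBBB+########+++.++...........
213 BBBBBBBBBBBBBBBBBB+#########++.++...........
214 BBBBBBBBBBBBBBBBB+++########+++++...........
215 BBBBBBBBBBBBBBBBB++O+#######++..............
216 BBBBBBBBBBBBBBBBB++O+#######+++.++++........
217 BBBBBBBBBBBBBBBBB++OY#####+++++..++++.......
218 BBBBBBBBBBBBBBBBB++OO+##+++++++..++++.......
219 BBBBBBBBBBBBBBBBB+YOO+##+++++++..+++++......
220 BBBBBBBBBBBBBBBBB+OOO+###+###+++++++++......
221 BBBBBBBBBBBBBBBB++OOO+########+++##++.......
222 +BBBBBBBBBBBBBBB+YOOO+############+++.......
223 +BBBBBBBBBBBBBBB+OOOO+###########+++........
224 +BBBBBBBBBBBBBB++OOOO++########++++.........
225 +BBBBBBBBBBBBB++OOOOY+++#####+++++.......
[... 1165 characters left out ...]
+++++.........
250 ++#+++++++++####+++++++++++++++++++.........
251 ++#+++++++++++++++++++++++++++++++++........
252 ++#+++++++++++++++++++++++++++++++++........
253 +++#+++++++++++++++++++++++++++++++++.......
254 +++#+++++++++++++++++++++++++++++++++.......
255 .++#+++++++++++++++++++++++++++++++++.......
256 .+++#+++++++++++++++++++++++++#####++.......
257 ..++##++++++++++++++++++++++######+++.......
258 ..++##++++++++++++++++#+##########+++.......
259 ...++##++++++++++++###############+++.......
260 ...++##+++++++++##################+++.......
261 ...+++##++++######################++........
262 ....++########################++++++........
263 ....++######################+++++++.........
```

Call:
apply_moves:
  targets:
    - [[-1,0.001,-0.0035,-0.005,0],[-1,0.001,-0.0035,-0.013,0],[-1,0.001,-0.0035,-0.021,0],[-1,0.001,-0.0035,-0.029,0],[-1,0.001,-0.0035,-0.029,0]]

```text
t: 15.6
eef_pos: [0.5524, -0.2065, 0.1204]
eef_rot: [-0.167, 3.135, -0.002]
force: [2.1, -3.0, 4.0]
width: 0.0174
grip_force: 48.8
```

Call:
apply_moves:
  targets:
    - [[-1,-0.002,-0.001,-0.006,0],[-1,-0.004,-0.001,-0.011,0],[-1,-0.005,-0.001,-0.016,0],[-0.6,-0.005,-0.001,-0.016,0],[-0.58,-0.005,-0.001,-0.016,0]]
  newtons: 20

```text
t: 16.1
eef_pos: [0.5468, -0.2069, 0.1043]
eef_rot: [-0.167, 3.137, -0.0]
force: [0.1, 0.4, -1.2]
width: 0.0176
grip_force: 4.3
```

Call:
apply_moves:
  targets:
    - [[-0.59,-0.003,0,-0.001,0],[-0.59,-0.006,-0.0005,-0.002,0],[-0.59,-0.009,-0.001,-0.004,0],[-0.59,-0.012,-0.001,-0.006,0],[-0.59,-0.0135,-0.001,-0.0065,0]]
  newtons: 20

```text
t: 16.6
eef_pos: [0.5325, -0.2079, 0.0978]
eef_rot: [0.166, -3.137, -0.0]
force: [3.4, -0.1, 0.6]
width: 0.018
grip_force: 15.4
```

```bash
python3 state.py | grep -v '^[.+O#]*$'|head -42
```

```text
{'t': 16.6, 'eef_pos': [0.5325, -0.2079, 0.0978], 'eef_rot': [0.1665, -3.1368, -0.0003], 'force': [3.3828, -0.145, 0.6387], 'grip_force': 15.3798, 'width': 0.018}
tcp px [322 236] tip px (vertical, 94) [[321.9 256.6]]
222 ...+++BBBBBBBBBB####+###########BB++........
223 ...+++BBBBBBBBBB+###############+B++........
224 ....++BBBBBBBBBBB#########++++##+B++........
225 ....+++BBBBBBBBBB+#########++++++B++........
226 ....+++BBBBBBBBBB#########++++++B+++........
227 .....++BBBBBBBBB+++#######++.+++B+++........
228 ....++++BBBBBBBB+YO+######+++.++B+++........
229 .....+++BBBBBBBB+OOO######+++.++++++........
230 ......++BBBBBBB++OOO######+++++++++.........
231 ......+++BBBBBB++OOO+######+++.+++..........
232 ......+++BBBBBB++OOO+####+++++..+++.........
233 .......+++BBBB++++OO+###++++++..++++........
234 .......+++++++++++OOY###++++++++++++........
235 ........+++++++++YOO+######+++++++++........
236 .........++.....++OO+#######+++++#++........
237 ................++OOY+###########+++........
238 ................++OOO+##########+++.........
239 ...............++YOO+++#########+++.........

[... 377 characters left out ...]
+++++++++.....
248 ....++++++++++++++++++++++++++++++++++++....
249 ....+++#++++++++++++++++++++++++++++++++....
250 ....+++#++++++++++++++++++++++++++++++++....
251 .....++#+++++++++++++++++++++++++++++++++...
252 .+...++##++++++++++++++++++++++++++++++++...
253 .....++##+++++++++++++++++++++++++++++++++..
254 .....+++##++++++++++++++++++++++++++++++++..
255 ......++##++++++++++++++++++++++++++++##++..
256 ......+++#+++++++++++++++++++++++++#####++..
257 .......++##+++++++++++++++++++++#######+++..
258 .......+++#+++++++++++++++++###########+++..
259 ........++#+++++++++++++###############+++..
260 ........++##++++++++###################+++..
261 ........+++##+++#######################++...
```

Call:
apply_moves:
  targets:
    - [[-0.55,0,0,0,0],[-0.5,0,0,0,0],[-0.4,0,0,0,0],[-0.1,0,0,0,0],[0.1,0,0,0,0]]

```text
t: 17.15
eef_pos: [0.5329, -0.2078, 0.098]
eef_rot: [0.167, -3.137, -0.0]
force: [-0.1, -0.1, -0.7]
width: 0.0468
grip_force: 0.0
```

Call:
apply_moves:
  targets:
    - [[0.1,0,0,0.01,0],[0.1,0,0,0.04,0],[0.1,0,0,0.085,0],[0.1,0,0,0.13,0],[0.1,0,0,0.17,0]]

```text
t: 17.65
eef_pos: [0.5328, -0.2078, 0.2712]
eef_rot: [-0.167, 3.136, -0.001]
force: [0.4, 0.3, -0.8]
width: 0.047
grip_force: 0.0
```

Call:
apply_moves:
  targets:
    - [[0.1,-0.02,0.045,0,0],[0.1,-0.03,0.09,0,0],[0.1,-0.04,0.135,0,0],[0.1,-0.04,0.135,0,0]]

```text
t: 18.05
eef_pos: [0.4911, -0.0687, 0.269]
eef_rot: [0.172, -3.137, -0.002]
force: [-0.3, -0.6, -1.1]
width: 0.0473
grip_force: 0.0
```

```bash
python3 state.py | head -19; python3 - <<'E'
from h import *
c=cam('side'); f=c['frame'].astype(int)
for v in range(222,272):
    print(v,''.join('O' if (p[0]-p[2]>60 and p[0]>100 and p[1]<p[0]*.62) else 'B' if p[2]-p[0]>40 else '#' if p.max()<60 else 'g' if abs(p[0]-p[2])<15 and p.max()<130 else '.' if p.min()>135 else '+' for p in f[v,300:345]))
t=cam('top')
for th in('slot_key','slip_bulb','jar_iron','tumbler','jar_cobalt'): print(th,[(np.round(b['box']).tolist(),round(b['conf'],2)) for b in boxes_of(th,'top')[:2]],[(np.round(b['box']).tolist(),round(b['conf'],2)) for b in boxes_of(th,'side')[:2]])
E
```

```text
{'t': 18.05, 'eef_pos': [0.4911, -0.0687, 0.269], 'eef_rot': [0.1719, -3.1365, -0.0018], 'force': [-0.3088, -0.5555, -1.1403], 'grip_force': 0.0, 'width': 0.0473}
...................................
...................................
................+++++++++++++++....
..........+++++++++++++++++++++++++
......+++++OOOOOOOOOOOOO+++++++++++
....+++OOOOOOOOOOOOOOOOOOOO++++++++
...++OOOOOOOOOOOOOOOOOOOOOOO+++++++
++++OOOOOOOOOOOOOOOOOOOOOOOOO++++##
+++OOOOOOOOOOOOOOOOOOOOOOOOOO++++##
###+++OOOOOOOOOOOOOOOOOOO++++++++##
###+++++++++++++++++++#############
++++++++++++++++++++###############
+++++++++++++++++++++##############
++++++++++++++++++++###############
++++++++++++++++++++###############
#######++++++++++##################
###################################
###################################
222 ...+g+BBBBBBBBBBBBBBBBBBBBBBBBBBBB++.........
223 ...+g+BBBBBBBBBBBBBBBBBBBBBBBBBBBBg+.........
224 ....+gBBBBBBBBBBBBBBBBBBBBBBBBBBBBg+.........
225 ....+g+BBBBBBBBBBBBBBBBBBBBBBBBBBBg+.........
226 ....+g+BBBBBBBBBBBBBBBBBBBBBBBBBB+g+.........
227 .....+gBBBBBBBBBBBBBBBBB+++BBBBBB+g
[... 1951 characters left out ...]
.........
267 +..........++#####+++++++++..................
268 +..........+++#++++++++......................
269 +...........++++++++.........................
270 +...........++++.............................
271 ++...........................................
slot_key [] [([312.0, 227.0, 336.0, 251.0], 0.89), ([341.0, 285.0, 360.0, 318.0], 0.54)]
slip_bulb [([193.0, 190.0, 212.0, 210.0], 0.73)] []
jar_iron [([321.0, 236.0, 342.0, 258.0], 0.78), ([256.0, 190.0, 271.0, 205.0], 0.22)] [([269.0, 197.0, 288.0, 224.0], 0.62)]
tumbler [([441.0, 189.0, 465.0, 213.0], 0.71)] [([340.0, 288.0, 362.0, 320.0], 0.76)]
jar_cobalt [([315.0, 159.0, 331.0, 181.0], 0.78)] [([338.0, 186.0, 357.0, 212.0], 0.93)]
```

Call:
apply_moves:
  targets:
    - [[0.1,-0.04,-0.03,0.02,0],[0.1,-0.07,-0.06,0.04,0],[0.1,-0.07,-0.09,0.06,0],[0.1,-0.07,-0.12,0.08,0],[0.1,-0.07,-0.12,0.08,0]]

```text
t: 19.2
eef_pos: [0.4237, -0.1963, 0.3505]
eef_rot: [-0.162, 3.134, -0.005]
force: [0.3, -0.8, -0.2]
width: 0.047
grip_force: 0.0
```

```bash
python3 - <<'E'
from h import *
Rb=R.from_euler('z',.16).as_matrix(); u=Rb@[.8192,0,.5736]; h=Rb@[0,1,0]
L=np.array([.574,.187,.1125])
for nm in('side','top'):
    c=cam(nm); g=np.arange(-.03,.0301,.001)
    A,B=np.meshgrid(g[::-1],g[::-1],indexing='ij')
    q=proj(c,(L+A[...,None]*u+B[...,None]*h).reshape(-1,3)).astype(np.float32)
    im=cv2.remap(c['frame'],q[:,0].reshape(A.shape),q[:,1].reshape(A.shape),cv2.INTER_CUBIC).astype(float)
    S=im[...,0]-im[...,2]
    a=[];b=[]
    for j in range(15,46,2):   # columns: darkest (least brass) row near middle
        w=np.clip(45-S[18:43,j],0,None); 
        if w.sum()>0: a.append((w*A[18:43,j]).sum()/w.sum()); b.append(B[0,j])
    print(nm,len(a),'slope vs level rad',np.polyfit(b,a,1).round(4), np.round(np.array(a)*1000,1).tolist())
E
```

```text
side 16 slope vs level rad [-0.0022 -0.0049] [-5.1, -5.0, -4.9, -4.9, -4.9, -4.9, -5.0, -4.8, -4.8, -4.8, -4.8, -4.8, -5.1, -5.0, -5.0, -4.9]
top 8 slope vs level rad [-0.0044 -0.0049] [-5.0, -5.1, -5.0, -4.0, -5.0, -5.0, -5.0, -4.6]
```

```bash
python3 -c "
from plant import *
print(finish_job())"
```

```text
the job is handed in; nothing more can be done
None
```

The job is handed in. I turned the lock clockwise to its stop, and the camera images show the slot level to within about 0.01 rad. The key stands upright in its block, released, and the jars and tumbler show no movement. The bulb is unmoved in the top view; the side camera missed it. I did not measure how deep the blade sat in the slot: the tool stays vertical, so the key had to pivot in the grip, and I judged depth from forces and geometry.

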